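Nest the tall bowl cover upside down in the stack

ROBOT

A 6-joint arm with a two-finger parallel gripper is mounted at the origin on a cart in front of the work surface, level with it; the furniture and walls round the work are solid. World frame = base frame: x ahead of the robot, y to its left, z up, the work surface at z = 0. Lengths are in m, angles in rad, forces in N, time in s.
With the tool pointing down it reaches from about 0.275 to 0.75 m from the base axis. Payload 10.2 kg.
Tool frame: the origin (TCP) lies midway between the tips of the shut fingers; the grasp point (between the pads) lies 19 mm behind it (env.hold_point_z is the distance from the TCP to the grasp point, in m); z points along the fingers, y is the line along which they close (so a half turn about z gives the same grasp; the last joint's range is limited). The gripper opens to 85 mm and grips with 20 to 120 N. Pads are 22 mm wide; open, the fingers measure 114 mm over their backs; the gripper's body (76 mm by 85 mm) begins 54 mm behind the grasp point. The pads swing forward as they close: fully open they stand 13 mm farther back than shut.
Start: joints at [-1.387, 0.313, 1.498, -0, 1.331, -0.223], TCP at [0.208, -0.482, 0.231] pointing down, gripper open.
Joint ranges: [-2.94, 2.94], [-0.97, 2.17], [0.19, 2.56], [-1.23, 4.37], [0.02, 3.11], [-2.88, 2.88]. Speed limits (rad/s): [2.39, 2.39, 3.01, 3.14, 3.14, 3.14].

INTERFACE

Orientations are given as a unit quaternion [x, y, z, w].
In Python, from bench import env, kinematics, monitor, eyes, job gives the robot as it stands. The module is installed in compiled form; this text tells all that it offers. Calls block until the motion is done:
- env.reach(position, orientation): joint-space move of the TCP to a pose.
- env.movel(position, velocity=0.15, frame=None, guard=None): straight line of the TCP; frame=None keeps the orientation; velocity is the mean speed in m/s. With guard (N) it stops when the force on the tool has changed by that much, and returns True; else False.
- env.set_joints(angles): joint-space move.
- env.release() and env.close_gripper(effort=None): open the fingers fully, or close them until they stop; effort is the grip in N (None keeps the last).
- env.hold(seconds).
- kinematics.ik(position, orientation): joint angles nearest the present ones, or None.
- monitor.sense(): the state.
- eyes.grab_frame(name): name is "side" or "top"; returns a dict with "frame" (480x640x3 uint8, red, green, blue), "mtx" (3x3 intrinsics, pixels), "view" (4x4, takes a point from world to camera coordinates). Camera axes: x right, y down, z forward; pixel columns grow to the right and rows downward; lengths in m; the calibration is good to about 2 mm. A picture is of the moment at which its call begins. There is no depth.
A pose or a line that the arm cannot do raises env.MotionError and nothing moves.
- job.hand_in(): hands the job in; it is judged then, once.
The state is a dict: "clock": time; "joints": joint angles; "qvel": joint speeds; "joint_efforts": joint torques, N m; "position": TCP position; "ee_rot": TCP orientation; "contact_force": force on the tool from outside, world axes, zero at the start; "ft_torque": the same for the moment, N m; "finger_gap": opening from 0.0 (shut) to 1.0 (fully open); "gripper_force": force on a finger pad.
Only numpy, scipy, OpenCV 4.12 (cv2) and the standard library are available. Lean on these libraries where they do the work, as an engineer would, in place of code of your own. Each camera call takes 0.05 s, during which the arm holds its last target. There are 200 camera calls.

TASK

Put the tall red bowl cover away in the stack of covers: it must end upside down, its crown standing on the floor of the yellow cover and its open side up. Turn it over in two goes: first lay it on its side on the worktop and let go, then take it again to turn it the rest of the way. Lower it rather than drop it, and leave the stack and the other things where they are.

Things in the scene. Friction and masses are not known exactly. Their poses are not given: they have to be found in the camera images.
- tall_cover: Tall red domed cover, hollow, no knob, about 0.11 kg, 60 mm high, wall 3 mm. Skirt: straight cylinder, 62 mm outside, 46 mm from the rim; then a dome 14 mm high to a flat 40 mm crown with a white dot. Origin: centre of the rim (open end); z from rim to crown. Starts dome up on the worktop; lies stably on its side, axis 31 mm up, rolling a little. Seated, its origin is 63 mm above the yellow one's.
- medium_cover: Shallow yellow domed cover, upside down like a bowl inside the white one, loose: 100 mm outer diameter, 30 mm high, wall 3 mm, flat inner floor about 70 mm across, 3 mm above the origin. Origin: centre of the underside of its crown; z up to its open side, rim 30 mm above the origin.
- large_cover: Shallow white domed cover, upside down like a bowl on the worktop, loose: 124 mm outer diameter, 30 mm high, wall 3 mm; the yellow cover stands on its inner floor, yellow rim 33 mm above the worktop. Origin: centre of the underside; z up. 0.16 m or more from the red cover; either may be nearer the sink, whose edge runs to the left of them, from about y = -0.08 at x = 0.5 to y = -0.17 at x = 0.75.
- garlic: Bystander: garlic bulb, 57x59x58 mm, on the worktop behind the covers. Origin: centre of its underside.
- spice_jar: Bystander: spice jar with black cap, 41 mm across, 105 mm high, upright on the worktop. Origin: centre of its underside.
- tin: Bystander: low food tin, 75 mm across, 58 mm high, upright on the worktop. Origin: centre of its underside.
Mind the look-alikes: they are no part of the job. Several things look just like the tall_cover: the one meant starts farthest to the robot's right.

How it is judged:
By the outcome, as a careful person would: the job done as asked, in the order asked, and still so for the second after the job is handed in, with the robot touching nothing.
It also fails if it takes over 58 s, if anything falls off the work surface, if the arm or the gripper's body presses on something with over 40 N, if the wrist force passes 120 N, or if a joint passes its speed limit or range.

## Working session

There is one attempt and no reset: what is moved stays moved. The work goes in short steps, each a Python script; the robot and the scene stay as the last script left them, time stands still between calls to the robot, and variables do not carry over. Pictures are saved under pics/ and viewed, at most 10 in all, crops included, and the job is handed in when it is done.

```bash
mkdir -p pics
python3 - <<'E'
from bench import env, kinematics, monitor, eyes, job
import cv2,numpy as np
for n in("side","top"):
    f=eyes.grab_frame(n); cv2.imwrite(f"pics/{n}0.png",f["frame"][:,:,::-1]); np.savez(f"{n}0.npz",**f)
    print(n,f["mtx"].tolist(),np.round(f["view"],3).tolist())
s=monitor.sense();print(s["clock"],s["ee_rot"],s["finger_gap"],env.hold_point_z)
E
```

```text
side [[464.0490956008526, 0.0, 323.0129568962068], [0.0, 464.0490956008526, 239.3211333568169], [0.0, 0.0, 1.0]] [[-0.997, -0.076, 0.014, 0.556], [-0.046, 0.43, -0.902, 0.195], [0.063, -0.899, -0.432, 0.537], [0.0, 0.0, 0.0, 1.0]]
top [[456.56226567301536, 0.0, 312.3881600170855], [0.0, 456.56226567301536, 243.73304292254508], [0.0, 0.0, 1.0]] [[-0.013, -1.0, -0.007, -0.312], [-0.983, 0.014, -0.185, 0.584], [0.186, 0.004, -0.983, 0.791], [0.0, 0.0, 0.0, 1.0]]
0.1 [ 9.79387605e-01  2.01989094e-01  1.19613535e-05 -5.70767787e-04] 1.0005017404895729 0.0187
```

View pics/side0.png

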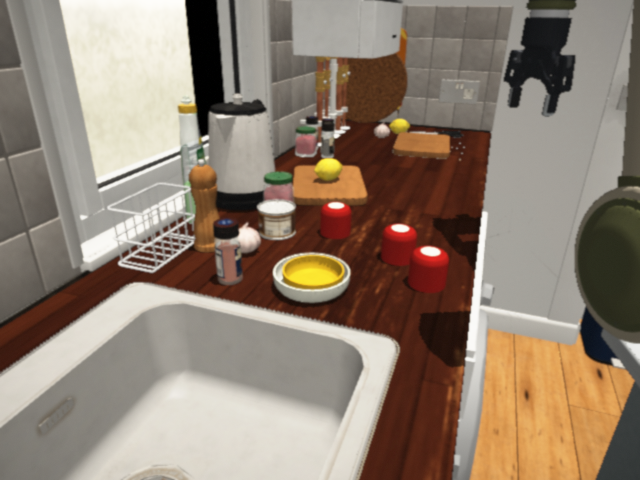

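View pics/top0.png

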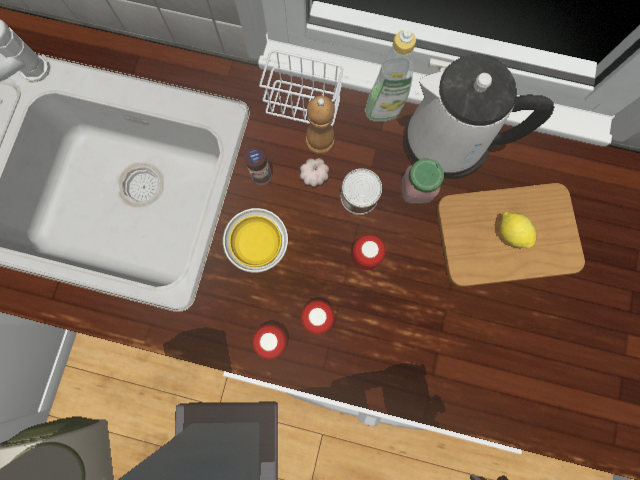

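Side view: red covers at (336,219), (399,243) and (428,268), with the yellow-in-white stack at (312,275). Top view: red covers at (370,251), (318,317) and (269,342), with the stack at (256,240), jar at (258,165), garlic at (314,172) and tin at (361,190). Top-view columns grow toward -y, so the red one at (370,251) should be farthest right. I'll compute positions and enlarge a crop to confirm.

```bash
cat > h.py <<'E'
import numpy as np,cv2
def ray(f,u,v,z):
    K,V=f["mtx"],f["view"];R,t=V[:3,:3],V[:3,3];c=-R.T@t
    d=R.T@np.linalg.solve(K,[u,v,1.]);return c+d*(z-c[2])/d[2]
def px(f,p):
    q=f["mtx"]@(f["view"]@np.append(p,1))[:3];return q[:2]/q[2]
def blobs(m,amin=60):
    n,l,s,c=cv2.connectedComponentsWithStats(m.astype(np.uint8));return [(c[i],s[i]) for i in range(1,n) if s[i,4]>=amin]
def masks(im):
    h=cv2.cvtColor(im,cv2.COLOR_RGB2HSV);H,S,V=[h[...,i].astype(int) for i in range(3)]
    red=((H<6)|(H>174))&(S>190)&(V>90); yel=(H>20)&(H<32)&(S>150)&(V>120)
    return red,yel
E
python3 - <<'E'
import numpy as np,cv2
from h import *
for n in("top","side"):
    f=dict(np.load(n+"0.npz"));im=f["frame"];red,yel=masks(im)
    for c,s in blobs(red,150):
        x,y,w,h=s[:4]
        sub=(im[y:y+h,x:x+w].min(2)>150)
        b=blobs(sub,20)
        if b:
            b=max(b,key=lambda k:k[1][4]);u,v=b[0]+[x,y]
            print(n,"red",s,"dot",(u.round(1),v.round(1)),ray(f,u,v,.06).round(4))
    for c,s in blobs(yel,300):
        m=yel.astype(np.uint8);print(n,"yel",c.round(1),s, ray(f,*c,.033).round(4),ray(f,*c,.006).round(4))
f=dict(np.load("top0.npz"))
for nm,u,v,z in(("garlic",314,172,.04),("jar",256,157,.105),("tin",362,186,.058),("sinkcorner",178,310,0),("sinkcorner2",250,105,0),("edgeL",225,373,0),("edgeR",520,451,0),("jar2",424,174,.08)):print(nm,ray(f,u,v,z).round(3))
a=f["frame"][200:380,210:410];b=np.load("side0.npz")["frame"][190:310,260:460]
cv2.imwrite("pics/crop.png",np.vstack([cv2.resize(k,None,fx=2,fy=2,interpolation=3) for k in(a,b)])[:,:,::-1])
E
```

```text
top yel [516.6 230.5] [501 212  36  36 836] [ 0.6037 -0.7078  0.033 ] [ 0.6095 -0.72    0.006 ]
top yel [255.1 240.9] [ 229  216   52   51 2045] [ 0.5908 -0.2107  0.033 ] [ 0.5961 -0.2071  0.006 ]
side red [320 204  32  35 887] dot (np.float64(335.9), np.float64(205.6)) [ 0.5651 -0.4228  0.06  ]
side red [ 383  223   67   70 2396] dot (np.float64(430.2), np.float64(250.9)) [ 0.4026 -0.2401  0.06  ]
side yel [328.  168.1] [314 158  28  22 456] [ 0.6032 -0.7643  0.033 ] [ 0.6087 -0.8531  0.006 ]
side yel [312.6 271.8] [ 283  255   61   34 1694] [ 0.59   -0.2001  0.033 ] [ 0.5944 -0.2473  0.006 ]
garlic [ 0.724 -0.324  0.04 ]
jar [ 0.731 -0.22   0.105]
tin [ 0.688 -0.414  0.058]
sinkcorner [ 0.464 -0.06   0.   ]
sinkcorner2 [ 0.887 -0.193  0.   ]
edgeL [ 0.346 -0.153  0.   ]
edgeR [ 0.203 -0.69   0.   ]
jar2 [ 0.703 -0.527  0.08 ]
```

View pics/crop.png

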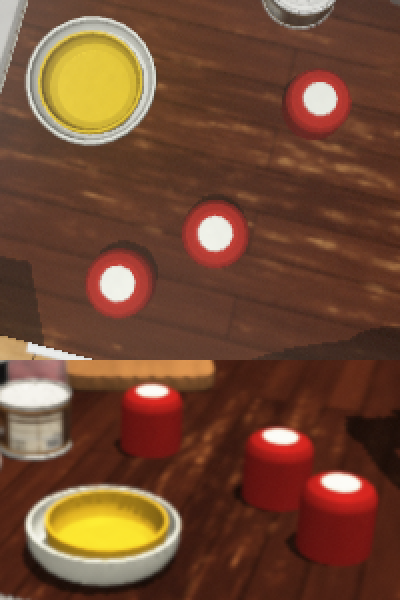

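The candidates in the top view are (370,251) at y≈-0.42, (318,317) at y≈-0.33 and (269,342) at y≈-0.24. The first fits because it has the lowest y and so is farthest to the robot's right; the crop confirms it as the lone cover near the tin.

Plan: grip across the skirt with the tool leaning, then turn 90° about the closing axis. Do this twice. First I check IK over yaw and tilt.

```bash
cat >> h.py <<'E'
from scipy.spatial.transform import Rotation as Ro
PADS=0.025
def pose(g,yaw,phi,flip=1):
    """TCP pose with pad centre at g; tool tilted phi (deg) toward heading yaw (deg)"""
    y_,p=np.radians([yaw,phi]);a=np.array([np.cos(y_),np.sin(y_),0]);k=np.array([0,0,1.])
    z=np.sin(p)*a-np.cos(p)*k;y=flip*np.cross(k,a);x=np.cross(y,z)
    return np.array(g)+PADS*z,Ro.from_matrix(np.c_[x,y,z]).as_quat()
E
python3 - <<'E'
import numpy as np
from h import *
from bench import kinematics
f=dict(np.load("top0.npz"))
for u,v in((369.8,249.7),(317.5,317),(269,342)):print(ray(f,u,v,.06).round(3))
T=[.566,-.424];S=[.593,-.206];L=[.50,-.45]
for fl in(1,-1):
  for p0 in(-25,-35,-45):
    for yaw in range(-180,180,20):
      r=[]
      for g,ph in((T+[.03],p0),(T+[.15],p0),(L+[.15],p0+90),(L+[.031],p0+90),(L+[.031],p0),(S+[.15],p0+90),(S+[.055],p0+90)):
        r.append(kinematics.ik(*pose(g,yaw,ph,fl)))
      ok=[q is not None for q in r]
      if sum(ok)>=5: print(fl,p0,yaw,''.join('01'[o] for o in ok),[np.round(q,1).tolist() for q in (r[0],r[3],r[6]) if q is not None] if all(ok) else '')
E
```

```text
[ 0.566 -0.424  0.06 ]
[ 0.446 -0.327  0.06 ]
[ 0.403 -0.241  0.06 ]
1 -25 -180 1100111 
1 -25 -160 1111111 [[-0.9, 0.9, 1.3, 0.5, 0.9, -0.0], [-0.6, 1.3, 0.6, -0.9, 1.9, 0.6], [-0.3, 1.3, 0.6, -0.7, 2.2, 0.8]]
1 -25 -140 1111111 [[-0.9, 0.9, 1.1, 0.5, 1.2, -0.3], [-0.6, 1.2, 1.0, -1.1, 1.6, 0.6], [-0.2, 1.2, 0.8, -0.9, 1.9, 0.7]]
1 -25 -120 1110111 
1 -25 -60 1111101 
1 -25 -40 1111111 [[-0.8, 1.2, 0.5, -0.0, 1.8, -1.7], [-1.0, 0.8, 1.9, 2.7, 0.7, 1.8], [-0.4, 0.7, 2.0, 3.5, 0.7, 1.4]]
1 -25 -20 1111111 [[-0.8, 1.2, 0.6, -0.2, 1.8, -2.0], [-1.1, 0.8, 1.8, 2.1, 0.8, 2.0], [-0.6, 0.7, 2.0, 2.8, 0.8, 1.7]]
1 -25 0 1111111 [[-0.7, 1.2, 0.7, -0.3, 1.7, -2.3], [-1.2, 0.9, 1.7, 1.6, 1.0, 2.2], [-0.8, 0.7, 2.0, 2.2, 0.9, 2.0]]
1 -25 20 1111111 [[-0.7, 1.1, 0.8, -0.4, 1.5, -2.5], [-1.2, 1.0, 1.5, 1.3, 1.3, 2.3], [-0.9, 0.8, 1.8, 1.7, 1.0, 2.2]]
1 -25 40 1111111 [[-0.7, 1.0, 0.9, -0.4, 1.3, -2.8], [-1.2, 1.1, 1.2, 1.0, 1.5, 2.4], [-0.9, 0.8, 1.6, 1.3, 1.2, 2.3]]
1 -25 80 0111011 
1 -25 100 1100111 
1 -25 120 1100111 
1 -25 140 1100111 
1 -25 160 1100111 
1 -35 -180 1111111 [[-1.0, 0.8, 1.5, 0
[... 4136 characters left out ...]
], [-0.3, 1.0, 1.0, -0.6, 1.6, -2.4]]
-1 -45 -120 1101111 
-1 -45 -100 1101111 
-1 -45 -40 0011111 
-1 -45 -20 0011111 
-1 -45 0 0011111 
-1 -45 20 1111111 [[-0.6, 1.3, 0.5, -0.6, 1.8, 0.6], [-1.2, 0.9, 1.4, 1.0, 1.0, -0.5], [-0.8, 0.7, 1.8, 1.2, 0.7, -0.5]]
-1 -45 40 1111111 [[-0.6, 1.1, 0.8, -0.7, 1.5, 0.5], [-1.2, 1.0, 1.2, 0.8, 1.3, -0.6], [-0.8, 0.7, 1.6, 1.0, 1.0, -0.6]]
-1 -45 60 1111111 [[-0.6, 1.0, 1.1, -0.9, 1.2, 0.4], [-1.1, 1.1, 1.0, 0.6, 1.6, -0.8], [-0.8, 0.8, 1.4, 0.8, 1.3, -0.7]]
-1 -45 80 1111111 [[-0.6, 0.9, 1.3, -1.0, 0.8, 0.3], [-1.1, 1.2, 0.8, 0.5, 1.8, -0.9], [-0.7, 0.9, 1.2, 0.6, 1.5, -0.8]]
-1 -45 100 0111011 
-1 -45 120 0111111 
-1 -45 140 1101111 
-1 -45 160 1011111
```

```bash
cat > s1.py <<'E'
from h import *
from bench import env,monitor,eyes
def st(n):
    s=monitor.sense();print(n,round(s["clock"],1),"gap",round(float(s["finger_gap"]),3),"gf",np.round(s["gripper_force"],1),"F",np.round(s["contact_force"],1),"tcp",np.round(s["position"],4))
def snap(t):
    for n in("side","top"):
        f=eyes.grab_frame(n);np.savez(f"{n}{t}.npz",**f);cv2.imwrite(f"pics/{n}{t}.png",f["frame"][:,:,::-1])
YAW,P0,P1,FL=60,-35,55,-1
def P(xy,z,ph):return pose([xy[0],xy[1],z],YAW,ph,FL)
T=(.566,-.424);L=(.52,-.45)
E
python3 - <<'E'
from s1 import *
env.reach(*P(T,.14,P0));st("above")
print(env.movel(P(T,.030,P0)[0],.12,guard=8));st("down")
env.close_gripper(40);st("grip")
env.movel(P(T,.16,P0)[0],.15);st("lift")
env.reach(*P(L,.14,P1));st("turned")
snap(1)
E
```

```text
above 1.5 gap 1.001 gf 0.0 F [-0.1 -0.6  0.7] tcp [ 0.5579 -0.4377  0.1204]
False
down 2.6 gap 1.004 gf 0.0 F [-0.8 -0.2  0.5] tcp [ 0.5593 -0.4367  0.0106]
grip 2.9 gap 0.708 gf 44.0 F [0.2 2.2 6.4] tcp [ 0.5593 -0.4366  0.0106]
lift 3.9 gap 0.71 gf 43.4 F [-0.2 -1.1 -0.4] tcp [ 0.5584 -0.4361  0.138 ]
turned 5.2 gap 0.711 gf 43.6 F [-0.3  0.1 -1.4] tcp [ 0.5306 -0.4316  0.1252]
```

```bash
python3 -c "
import cv2,numpy as np
a=cv2.imread('pics/top1.png')[130:430,180:580];b=cv2.imread('pics/side1.png')[60:360,200:600]
cv2.imwrite('pics/c1.png',np.vstack([a,b]))"
```

```text
(no output)
```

View pics/c1.png

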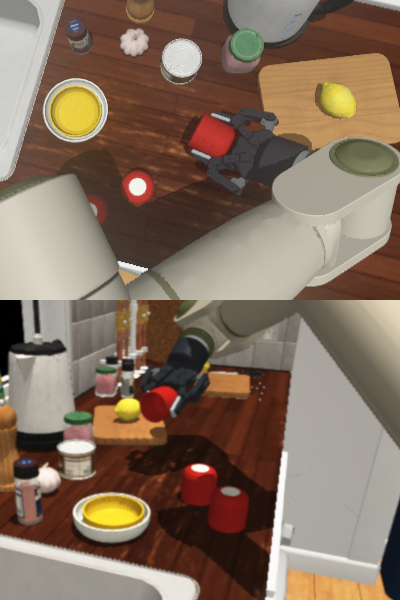

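The red cover is held at crop pixel (212,136) top and (158,403) side, roughly level, rim up-left. The stack and bystanders are untouched, so I lay it down.

```bash
python3 - <<'E'
from s1 import *
env.movel(P(L,.036,P1)[0],.12);st("near")
print(env.movel(P(L,.028,P1)[0],.02,guard=4));st("down")
env.release();env.hold(.3);st("open")
p,q=P(L,.031,P1);z=Ro.from_quat(q).as_matrix()[:,2]
env.movel(monitor.sense()["position"]-.11*z,.15);st("back")
env.reach(*P((L[0]-.02,L[1]),.22,P0));st("over");snap(2)
E
python3 -c "
import cv2,numpy as np
a=cv2.imread('pics/top2.png')[130:430,180:580];b=cv2.imread('pics/side2.png')[60:360,200:600]
cv2.imwrite('pics/c2.png',np.vstack([a,b]))"
```

```text
near 6.3 gap 0.712 gf 43.6 F [ 0.2 -0.1 -0.9] tcp [ 0.5305 -0.4327  0.0226]
True
down 6.7 gap 0.709 gf 43.9 F [ 0.6 -1.2  3.8] tcp [ 0.5304 -0.4326  0.0165]
open 7.4 gap 1.004 gf 0.0 F [-0.1  0.1 -0.1] tcp [ 0.5302 -0.4321  0.0153]
back 8.2 gap 1.001 gf 0.0 F [0.5 0.5 0.4] tcp [ 0.4853 -0.5095  0.0778]
over 9.5 gap 1.001 gf 0.0 F [-0.2 -0.  -0.8] tcp [ 0.4924 -0.4625  0.1985]
```

View pics/c2.png

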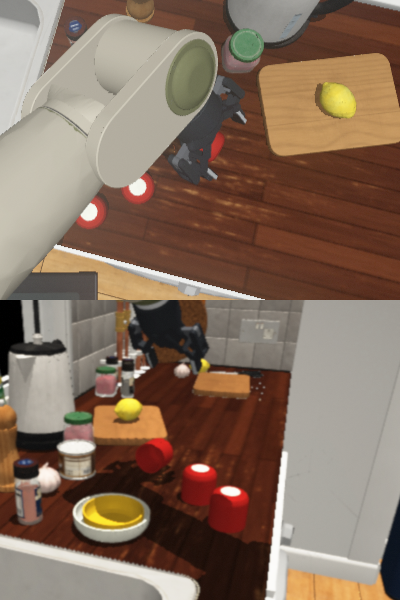

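The cover lies at side-crop (153,455), but the arm hides it in the top view (212,145). I back away and take one clear look.

Run:
```python
from s1 import *
env.reach(*P((.40,-.50),.25,P1));st("aside");snap(3)
f=dict(np.load("top3.npz"));im=f["frame"]
h=cv2.cvtColor(im,cv2.COLOR_RGB2HSV);m=((h[...,0]<8)|(h[...,0]>172))&(h[...,1]>150)&(h[...,2]>60)
x0,y0=px(f,[.52,-.45,.031]);print("exp",x0,y0)
for c,s in blobs(m,100):
    if abs(c[0]-x0)<45 and abs(c[1]-y0)<45:
        lab=cv2.connectedComponents(m.astype(np.uint8))[1];mm=(lab==lab[int(c[1]),int(c[0])]).astype(np.uint8)
        k=max(cv2.findContours(mm,0,2)[0],key=cv2.contourArea);r=cv2.minAreaRect(k)
        print(c,s,r,ray(f,*r[0],.031));print([ray(f,*q,.031)[:2].round(4).tolist() for q in cv2.boxPoints(r)])
c=im[180:330,290:490];d=dict(np.load("side3.npz"))["frame"][170:320,250:450]
cv2.imwrite("pics/c3.png",np.vstack([cv2.resize(k,None,fx=2,fy=2) for k in(c,d)])[:,:,::-1])
```

```text
aside 10.8 gap 1.001 gf 0.0 F [-0.5  0.6  0.3] tcp [ 0.4107 -0.4818  0.2353]
exp 382.5133611574873 276.3750002403271
[384.595259   272.03511853] [ 363  250   42   43 1139] ((386.2793884277344, 272.36761474609375), (37.558189392089844, 35.32870864868164), 30.963754653930664) [ 0.527449   -0.45736988  0.031     ]
[[0.5178, -0.4098], [0.5749, -0.4461], [0.5372, -0.5051], [0.481, -0.4684]]
```

View pics/c3.png

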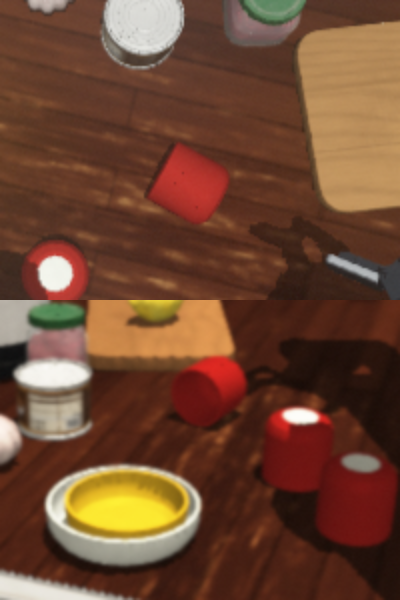

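The cover lies at top-crop (187,183) with its rim up-left (yaw ≈58°). It rolled about 8 mm across, to roughly (.527,-.454). Next I regrasp near the rim, lift and turn over the stack.

```bash
cat >> s1.py <<'E'
YAW=58;A=np.array([np.cos(np.radians(58)),np.sin(np.radians(58))])
C=np.array([.527,-.454]);G=C+.020*A;S=np.array([.590,-.209])
E
python3 - <<'E'
from s1 import *
env.reach(*P(G,.15,P0));st("above")
print(env.movel(P(G,.031,P0)[0],.12,guard=8));st("down")
env.close_gripper(40);st("grip")
env.movel(P(G,.18,P0)[0],.15);st("lift")
env.reach(*P(S,.18,P1));st("turned")
env.movel(P(S,.105,P1)[0],.15);st("over")
snap(4)
c=cv2.imread("pics/top4.png")[120:320,170:370];d=cv2.imread("pics/side4.png")[130:330,210:410]
cv2.imwrite("pics/c4.png",np.hstack([cv2.resize(k,None,fx=2,fy=2) for k in(c,d)]))
E
```

```text
above 12.2 gap 1.001 gf 0.0 F [-0.2  0.   0.4] tcp [ 0.5295 -0.4496  0.1296]
False
down 13.3 gap 1.002 gf 0.0 F [-0.8  0.6 -0. ] tcp [ 0.5304 -0.4496  0.0116]
grip 13.7 gap 0.721 gf 43.8 F [-0.4  2.8  5.8] tcp [ 0.5304 -0.4493  0.0117]
lift 14.8 gap 0.725 gf 43.7 F [ 0.2 -0.4 -1.9] tcp [ 0.5297 -0.4489  0.1581]
turned 16.2 gap 0.723 gf 43.9 F [-0.3  0.5 -1.3] tcp [ 0.6008 -0.1917  0.1653]
over 16.8 gap 0.727 gf 43.9 F [-0.4 -0.1 -1.4] tcp [ 0.6012 -0.1918  0.0913]
```

View pics/c4.png

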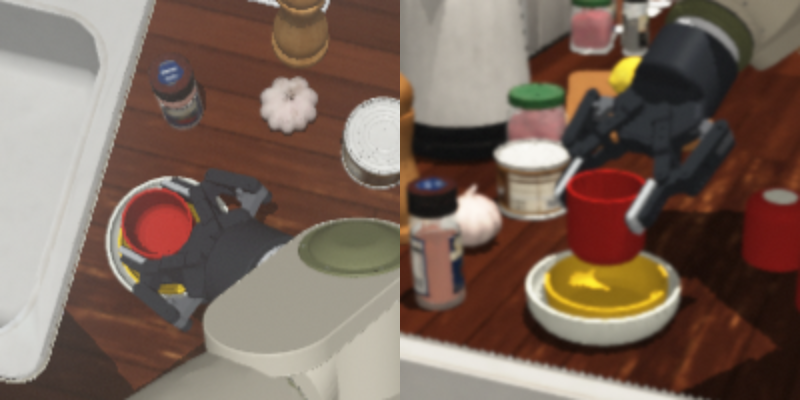

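The inverted cover is over the bowl with its rim centre at about (158,222) in the top crop and (206,187) in the side half. It hangs upright. I check its centring numerically, then lower.

Run:
```python
from s1 import *
f=dict(np.load("top4.npz"));g=dict(np.load("side4.npz"))
print("rim top",ray(f,249,231,.115).round(4),"side",ray(g,313,223.5,.115).round(4),"S",S)
for n,h in(("top",f),("side",g)):
    r,_=masks(h["frame"]);e=px(h,[*S,.115]);print(n,"expected px",e.round(1),[s[:5].tolist() for c,s in blobs(r,150)])
# white bowl outline, initial frames, rim z=.03
for n,seed in(("top",(256,240)),("side",(312,275))):
    h=dict(np.load(n+"0.npz"));hs=cv2.cvtColor(h["frame"],cv2.COLOR_RGB2HSV)
    w=((hs[...,1]<70)&(hs[...,2]>110))|masks(h["frame"])[1]
    for c,s in blobs(w,800):
        if abs(c[0]-seed[0])<15 and abs(c[1]-seed[1])<15:
            print(n,"white",s,ray(h,s[0]+s[2]/2,s[1]+s[3]/2,.02).round(4))
```

```text
rim top [ 0.5921 -0.2108  0.115 ] side [ 0.5903 -0.2047  0.115 ] S [ 0.59  -0.209]
top expected px [247.9 232.2] []
side expected px [313.4 222.4] [[293, 214, 39, 48, 1460], [383, 226, 65, 67, 2285]]
top white [ 222  208   66   65 3223] [ 0.5941 -0.2088  0.02  ]
side white [ 273  252   78   50 2932] [ 0.5915 -0.2058  0.02  ]
```

Run:
```python
from s1 import *
env.movel(P(S,.062,P1)[0],.10);st("near")
print(env.movel(P(S,.051,P1)[0],.02,guard=3.5));st("down")
snap(5)
c=cv2.imread("pics/top5.png")[120:320,170:370];d=cv2.imread("pics/side5.png")[130:330,210:410]
cv2.imwrite("pics/c5.png",np.hstack([cv2.resize(k,None,fx=2,fy=2) for k in(c,d)]))
```

```text
near 17.5 gap 0.728 gf 43.9 F [-0.1 -0.4 -1.7] tcp [ 0.6009 -0.1916  0.0475]
True
down 17.9 gap 0.723 gf 44.2 F [-1.3 -1.6  4.3] tcp [ 0.6011 -0.1917  0.0421]
```

View pics/c5.png

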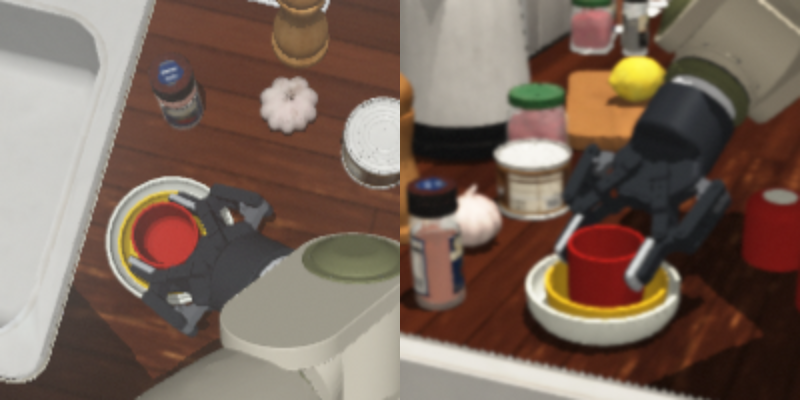

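The cover is seated with its crown on the yellow floor: rim at (607,240) in the side half, contact at the expected height, pads above the yellow rim. I release and retreat.

Run:
```python
from s1 import *
env.release();env.hold(.2);st("open")
z=Ro.from_quat(P(S,.05,P1)[1]).as_matrix()[:,2]
env.movel(monitor.sense()["position"]-.12*z,.1);st("back")
env.reach(*P((.42,-.45),.25,P1));env.hold(.5);st("aside");snap(6)
c=cv2.imread("pics/top6.png")[120:360,170:410];d=cv2.imread("pics/side6.png")[130:330,210:450]
cv2.imwrite("pics/c6.png",np.hstack([cv2.resize(k,(400,400)) for k in(c,d)]))
for n in("top","side"):
    r=[]
    for t in "06":
        h=dict(np.load(n+t+".npz"));r.append([(s[:5].tolist()) for c,s in blobs(masks(h["frame"])[1],150)])
    print(n,r)
```

```text
open 18.6 gap 0.997 gf 0.0 F [-0.2 -0.8  0.2] tcp [ 0.6007 -0.1915  0.0412]
back 19.9 gap 0.996 gf 0.0 F [-0.5 -0.5 -0. ] tcp [ 0.5487 -0.2743  0.1097]
aside 21.4 gap 0.997 gf 0.0 F [ 0.1  0.3 -0.4] tcp [ 0.431  -0.4325  0.2356]
top [[[501, 212, 36, 36, 836], [229, 216, 52, 51, 2045]], [[501, 212, 36, 36, 830], [229, 216, 52, 51, 991]]]
side [[[389, 119, 21, 14, 206], [314, 158, 28, 22, 456], [283, 255, 61, 34, 1694]], [[389, 119, 21, 14, 208], [314, 158, 28, 22, 464], [283, 259, 61, 30, 628]]]
```

View pics/c6.png

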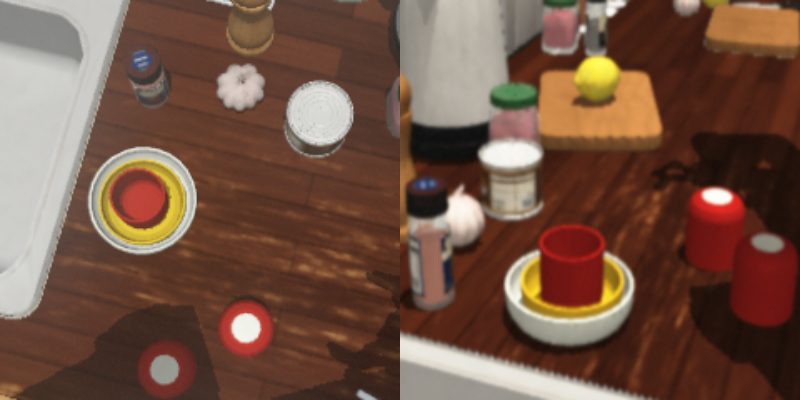

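The red cover stands open side up in the yellow one, at (140,197) top and (572,265) side. The yellow outline hasn't moved in the top view, and the others are in place.

```bash
python3 -c "
from bench import job
print(job.hand_in())"
```

```text
the job is handed in; nothing more can be done
None
```

I handed the job in at about 21 s: the tall red cover was laid on its side and let go, then turned the rest of the way, and it now stands upside down on the yellow cover's floor. In the last pictures the stack and the other things were where they started.

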